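# Nest the steel pot and set the holder's thumbscrew a quarter turn off its stop

## Task

Set the loose steel pot upright into the identical pot that stands in the blue holder, so that it nests fully home. Then turn the holder's black thumbscrew clockwise until it seats firmly against its stop, back it off a quarter turn so that the pots are not jammed, and finish while still gripping the thumbscrew there, holding it still. Leave the holder's own pot in its seat and do not disturb the other things on the table.

Things in the scene. Friction and masses are not known exactly. Their poses are not given: they have to be found in the camera images.
- loose_pot: Loose steel pot, open side up, on the table right of the holder. 54 mm high, 0.09 kg. From 32.5 mm up to the rim a straight band 62 mm in outer diameter (wall 3 mm); below it narrower, 51 mm tapering to 36 mm at the foot. Nested, its shoulder rests on the other pot's rim and it stands 22 mm higher than that pot. Origin: centre of underside, z up. Grip from above across the band.
- lower_pot: The identical steel pot (54 mm high, band 62 mm outside, 56 mm inside the mouth) that stands loose in the holder's seat ring. Origin: centre of the underside, z up; rim 54 mm above it.
- pot_holder: Blue holder fixed to the table: base plate 200 x 72 x 10 mm. Origin: centre of its underside; its x axis runs along its length from the pot end (-x) to the thumbscrew end (+x), z up. Pot axis at x = -55 mm, thumbscrew axis at x = +55 mm on a 44 x 44 mm gear housing 40 mm high.
- seat (a point): Centre of the pot seat, on the base plate, 10 mm above the table, inside a ring 7 mm high; axes as the holder. Fixed fence (26 mm wide) on the pot's holder -x side, 33.5 mm from this axis, and a sliding jaw (26 mm wide) on its +x side, 31.5 to 43.5 mm; both reach 74 mm above the table, so keep the fingers on the holder's y sides of the pot.
- wing_grip (a point): On the vertical axis of the black wing-shaped thumbscrew, at grip height, 65 mm above the table. Wing 30 mm long, 10 mm thick, from 48.5 to 74.5 mm above the table; steel flange under it with its top at 44.5 mm: keep fingertips above. Turns with the wing: x axis along its length to the end with the red dot, y across the thickness, z up. Close the fingers across the thickness.
- thumbscrew (a joint): Thumbscrew angle, rad, 0 to 3.0; grows clockwise from above (tightening); 3.0 is the hard stop (seated), where the red dot points to the pots, at the red line on the housing. It does not rise or sink; it drives the jaw 4 mm per rad to the pots, to about 0.5 mm from their rims at the stop. Friction about 0.06 N m; stays where it is left.
- bottle_white: Bystander: white plastic bottle, 54 mm across, 124 mm high, standing behind the holder. Origin: centre of the underside.
- plaster_roll_1: Bystander: roll of white plaster tape, 58 mm across, 25 mm high, lying to the left. Origin: centre of the underside.
- wind_timer: Bystander: round white wind-up timer with a green knob, 62 mm across, 42 mm high, at the back left. Origin: centre of the underside.

How it is judged:
By the outcome, as a careful person would: the job done as asked, in the order asked, and still so for the second after the job is handed in, while the arm keeps its last pose, push and grip.
It also fails if it takes over 72 s, if anything falls off the work surface, if the arm or the gripper's body presses on something with over 40 N, if the wrist force passes 120 N, or if a joint passes its speed limit or range.

## Robot

A 7-joint arm with a two-finger parallel gripper is mounted at the origin on a cart in front of the work surface, level with it; the furniture and walls round the work are solid. World frame = base frame: x ahead of the robot, y to its left, z up, the work surface at z = 0. Lengths are in m, angles in rad, forces in N, time in s.
With the tool pointing down it reaches from about 0.4 to 0.85 m from the base axis. Payload 10.4 kg.
Tool frame: the origin (TCP) lies on the centre line of the jaws, within the pads' length; the fingertips stand 11 mm ahead of it and the grasp point (between the pads) lies 8 mm behind it (tip_reach is the distance from the TCP to the fingertips, in m); z points along the fingers, y is the line along which they close (so a half turn about z gives the same grasp; the last joint's range is limited). The gripper opens to 85 mm and grips with 20 to 120 N. Pads are 22 mm wide; open, the fingers measure 114 mm over their backs; the gripper's body (76 mm by 85 mm) begins 54 mm behind the grasp point. The pads swing forward as they close: fully open they stand 13 mm farther back than shut.
Start: joints at [-1.302, 0.332, -0.065, 1.46, 0.022, 1.35, -0.088], TCP at [0.18, 0.599, 0.242] pointing down, gripper open.
Joint ranges: [-2.6, 2.6], [-0.5, 2.12], [-1.47, 1.34], [0.16, 2.42], [-1.27, 4.41], [0.06, 2.06], [-2.6, 2.6]. Speed limits (rad/s): [2.22, 2.22, 2.79, 2.79, 3.14, 3.14, 3.14].

## Interface

Orientations are given as a unit quaternion [x, y, z, w].
In Python, from workcell import get_obs, camera, hand_in, tip_reach gives the robot as it stands. The module is installed in compiled form; this text tells all that it offers.
- The arm moves only by the tool move_arm, never from a script. Its argument "plan" is a list of rows, each an object with "delta_pos": the shift along the tool's x, y, z in shares of 0.8 m (1.0 is 0.8 m), a list of three; "turn": the turn, a rotation vector about the tool's x, y, z in parts of the range, where 1.0 means pi rad, a list of three; "fingers": the closure, from 0 (fully open) to 1 (shut). A call has 1 to 12 rows; each row is the pose to reach, as a shift and turn from the pose commanded when the call began, along the tool's axes at that moment; what a row does not reach only later rows make up. A row lasts 1/8 s, in which the tool goes at most 62.5 mm and 10.7 degrees, less where a joint would pass 70% of its speed; a pose out of reach is approached as far as the arm can. Shift and turn numbers lie between -1 and 1, and a call with a number outside is refused. A call with a gripper value outside its range is refused whole. The fingers move at their own pace and stop on an object; "force" is the grip in N (left out, the last holds). Time passes only in rows, so rows that repeat a pose let the fingers close. It gives the time, the measured TCP pose, the force, the opening and the grip force at its end, in the units of the state.
- get_obs(): the state, without advancing time (a new reading comes with each control period).
- camera(name): name is "scene" or "top" or "wrist"; returns a dict with "color" (480x640x3 uint8, red, green, blue), "range_z" (480x640 float32, m along the optical axis (not along the pixel's ray), 0 where there is no reading), "fx", "fy", "cx", "cy" (pixels), "R" (3x3) and "t" (3): a world point X has camera coordinates R X + t; the wrist camera has in their place "tool_from_camera" (4x4, takes a point from camera to tool coordinates, whose origin is the TCP and whose axes are the flange's). Camera axes: x right, y down, z forward; pixel columns grow to the right and rows downward; lengths in m; the calibration is good to about 2 mm. A picture is of the moment at which its call begins: read the wrist's pose just before it.
- hand_in(): hands the job in; it is judged then, once.
The state is a dict: "clock": time; "joint_pos": joint angles; "joint_velocities": joint speeds; "tau": joint torques, N m; "position": TCP position; "ee_rot": TCP orientation; "ft_force": force on the tool from outside, world axes, zero at the start; "torque": the same for the moment, N m; "grip_width": opening from 0.0 (shut) to 1.0 (fully open); "grasp_force": force on a finger pad.
Only numpy, scipy, OpenCV 4.12 (cv2) and the standard library are available. Lean on these libraries where they do the work, as an engineer would, in place of code of your own. Each camera call takes 0.05 s, during which the arm holds its last target. There are 200 camera calls.

## Working session

There is one attempt and no reset: what is moved stays moved. The work goes in short steps, Python scripts to look and compute and a tool call to move; the robot and the scene stay as the last step left them, time stands still between calls to the robot, and variables do not carry over. Pictures are saved under pics/ and viewed, at most 10 in all, crops included, and the job is handed in when it is done.

Besides the shell and the picture viewer there is one more tool, called as name(argument=value, ...) on one line, values as JSON. move_arm: Moves the arm, as the interface text tells. Its arguments: {"type":"object","properties":{"plan":{"type":"array","items":{"type":"object","properties":{"delta_pos":{"type":"array","items":{"type":"number"}},"turn":{"type":"array","items":{"type":"number"}},"fingers":{"type":"number"}}}},"force":{"type":"number"}},"required":["plan"]}

```bash
mkdir -p pics
python3 - <<'E'
from workcell import get_obs, camera, tip_reach
import cv2,numpy as np
print(get_obs(), tip_reach)
for n in ("top","scene"):
    c=camera(n); cv2.imwrite(f"pics/{n}0.png",c["color"][:,:,::-1]); np.savez(n+"0.npz",**c)
    print(n,c["fx"],c["cx"],c["cy"],np.round(c["R"],3).tolist(),np.round(c["t"],3))
    print("campos",-c["R"].T@c["t"])
E
```

```text
{'clock': 0.0, 'joint_pos': array([-1.30163947,  0.33287276, -0.06472146,  1.46094388,  0.02161066,
        1.3498702 , -0.0884713 ]), 'joint_velocities': array([-3.90406577e-04,  3.74864228e-04, -6.95301353e-04, -7.60137212e-05,
       -1.12633328e-03,  1.81712001e-04, -3.58946754e-04]), 'tau': array([ 8.49073640e-04, -6.25448871e+01,  4.96135920e-02, -3.91608596e+01,
        1.63086306e-02,  1.00418204e-02,  5.06429092e-05]), 'position': array([0.17966572, 0.59825218, 0.24151419]), 'ee_rot': array([ 1.45325747e-01,  9.89383615e-01, -6.95713062e-04, -6.82377191e-05]), 'ft_force': array([0.00686967, 0.43294026, 0.38561944]), 'torque': array([-0.03226806,  0.01913802,  0.0237693 ]), 'grasp_force': 0.0, 'grip_width': 1.0003045980991454} 0.011
top 572.3703682435936 324.38983667741167 235.56886696801942 [[-0.003, -1.0, -0.012], [-0.997, 0.004, -0.078], [0.078, 0.012, -0.997]] [-0.005  0.561  1.218]
campos [ 0.46406695 -0.02131184  1.25779511]
scene 457.5035038174913 322.9907445024388 239.2593495129496 [[0.637, -0.771, 0.018], [-0.534, -0.458, -0.711], [0.556, 0.443, -0.703]] [-0.374  0.338  0.845]
campos [-0.05208563 -0.50838477  0.84096557]
```

View pics/top0.png

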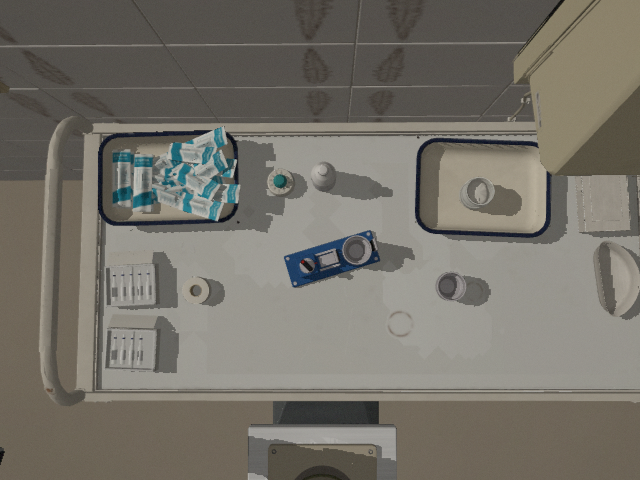

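View pics/scene0.png

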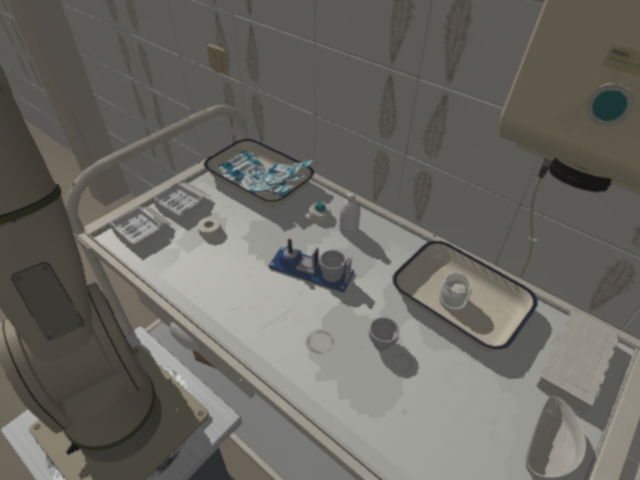

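The top view shows the loose pot at about (450,286), the holder pot at (355,249) and the thumbscrew at (306,265). The roll is at (195,290), the timer at (280,182) and the bottle at (322,177). The scene view agrees. Next I'll get coarse positions from the top view.

```bash
cat > h.py <<'E'
import numpy as np,cv2
from scipy.spatial.transform import Rotation as Ro
from workcell import get_obs,camera
def cam(name):
    """camera with world-from-camera pose (Rw, pos)"""
    o=get_obs(); c=camera(name)
    if name=="wrist":
        T=np.array(c["tool_from_camera"]); Rt=Ro.from_quat(o["ee_rot"]).as_matrix()
        c["Rw"]=Rt@T[:3,:3]; c["p"]=Rt@T[:3,3]+o["position"]
    else: c["Rw"]=c["R"].T; c["p"]=-c["R"].T@c["t"]
    return c
def ray(c,uv,z):
    uv=np.atleast_2d(uv).astype(float)
    d=np.c_[(uv[:,0]-c["cx"])/c["fx"],(uv[:,1]-c["cy"])/c["fy"],np.ones(len(uv))]@c["Rw"].T
    return c["p"]+d*((z-c["p"][2])/d[:,2])[:,None]
def cloud(c):
    v,u=np.mgrid[:480,:640]; Z=c["range_z"]
    P=np.stack([(u-c["cx"])/c["fx"]*Z,(v-c["cy"])/c["fy"]*Z,Z],-1)@c["Rw"].T+c["p"]
    P[Z==0]=np.nan; return P
E
python3 - <<'E'
from h import *
c=cam("top"); P=cloud(c)
for n,(u,v),r,lo,hi in [("loose",(450,286),22,.047,.062),("hpot",(355,249),25,.056,.068),("bottle",(322,177),20,.10,.14),("wing",(306,265),12,.060,.085)]:
    Q=P[v-r:v+r,u-r:u+r].reshape(-1,3); Q=Q[(Q[:,2]>lo)&(Q[:,2]<hi)]
    (x,y),R=cv2.minEnclosingCircle(Q[:,:2].astype(np.float32)); print(n,len(Q),x,y,R,Q.mean(0),Q[:,2].max())
print("table z",np.nanmedian(P[330:370,250:380,2]))
hsv=cv2.cvtColor(c["color"],cv2.COLOR_RGB2HSV); m=cv2.inRange(hsv,(100,120,50),(130,255,255)); m[:225]=0;m[300:]=0;m[:,:270]=0;m[:,390:]=0
ys,xs=np.nonzero(m); W=ray(c,np.c_[xs,ys],.01)[:,:2]
print(cv2.minAreaRect(W.astype(np.float32)))
E
```

```text
loose 149 0.45243608951568604 -0.2716073989868164 0.031313467770814896 [ 0.45169442 -0.27268169  0.05335826] 0.06036715316306118
hpot 143 0.5252980589866638 -0.06961508840322495 0.045080479234457016 [ 0.52892138 -0.07558572  0.06325208] 0.0679506232866125
bottle 154 0.685309112071991 -0.00510584469884634 0.017270347103476524 [ 0.68379421 -0.00552444  0.11402525] 0.1294465156634863
wing 68 0.49712395668029785 0.030418071895837784 0.01485859788954258 [0.49641435 0.03089638 0.07365608] 0.08093306275070167
table z 0.00013759234556864897
((0.5121884942054749, -0.021206311881542206), (0.07033669203519821, 0.19732433557510376), 16.903898239135742)
```

```bash
cat >> h.py <<'E'
def go(pos,yaw):
    """shift & turn (tool axes) to a tool-down pose at pos with tool y at azimuth yaw (rad)"""
    o=get_obs(); R=Ro.from_quat(o["ee_rot"]).as_matrix()
    y=np.array([np.cos(yaw),np.sin(yaw),0]); z=np.array([0,0,-1.]); T=np.c_[np.cross(y,z),y,z]
    print("delta",np.round(R.T@(np.array(pos)-o["position"]),4),"turn",np.round(Ro.from_matrix(R.T@T).as_rotvec(),4))
E
python3 -c "
from h import *
go([.50,-.02,.30],np.radians(16.9))"
```

```text
delta [-0.4846 -0.5001 -0.0577] turn [-1.00e-03  6.00e-04  9.84e-01]
```

The manual's scale: shifts go in shares of 0.8 m and turns go in shares of pi rad. Converting my numbers, -0.5 m is -0.625, -0.485 m is -0.6063, 0.984 rad is 0.3132.

move_arm(plan=[{"delta_pos": [-0.6063,-0.625,-0.0725],"turn": [0,0,0.3132],"fingers": 0},{"delta_pos": [-0.6063,-0.625,-0.0725],"turn": [0,0,0.3132],"fingers": 0},{"delta_pos": [-0.6063,-0.625,-0.0725],"turn": [0,0,0.3132],"fingers": 0},{"delta_pos": [-0.6063,-0.625,-0.0725],"turn": [0,0,0.3132],"fingers": 0},{"delta_pos": [-0.6063,-0.625,-0.0725],"turn": [0,0,0.3132],"fingers": 0},{"delta_pos": [-0.6063,-0.625,-0.0725],"turn": [0,0,0.3132],"fingers": 0},{"delta_pos": [-0.6063,-0.625,-0.0725],"turn": [0,0,0.3132],"fingers": 0},{"delta_pos": [-0.6063,-0.625,-0.0725],"turn": [0,0,0.3132],"fingers": 0},{"delta_pos": [-0.6063,-0.625,-0.0725],"turn": [0,0,0.3132],"fingers": 0},{"delta_pos": [-0.6063,-0.625,-0.0725],"turn": [0,0,0.3132],"fingers": 0},{"delta_pos": [-0.6063,-0.625,-0.0725],"turn": [0,0,0.3132],"fingers": 0},{"delta_pos": [-0.6063,-0.625,-0.0725],"turn": [0,0,0.3132],"fingers": 0}])

```text
clock: 1.65
position: [0.5013, -0.0242, 0.3006]
ee_rot: [0.598, 0.801, -0.0, 0.001]
ft_force: [-0.8, 0.0, 0.3]
grip_width: 0.998
grasp_force: 0.0
```

Run:
```python
from h import *
o=get_obs(); print(o["clock"],o["position"],o["joint_pos"].round(3)); go([.50,-.02,.30],np.radians(16.9))
c=cam("wrist"); cv2.imwrite("pics/w1.png",c["color"][:,:,::-1]); print(c["tool_from_camera"],c["fx"],c["p"])
```

```text
1.65 [ 0.50126887 -0.02416736  0.30064755] [-0.704  0.006  0.673  1.718 -0.003  1.418  0.258]
delta [ 0.0044 -0.      0.0006] turn [ 0.0005  0.0013 -0.0062]
[[ 7.62888973e-04 -9.44857853e-01 -3.27479857e-01  8.48195526e-02]
 [ 9.99999485e-01  5.01685759e-04  8.82090441e-04 -1.02620397e-03]
 [-6.69158099e-04 -3.27480361e-01  9.44857749e-01 -1.31570569e-01]
 [ 0.00000000e+00  0.00000000e+00  0.00000000e+00  1.00000000e+00]] 394.69641730929885 [0.47602538 0.05699467 0.43210749]
```

View pics/w1.png

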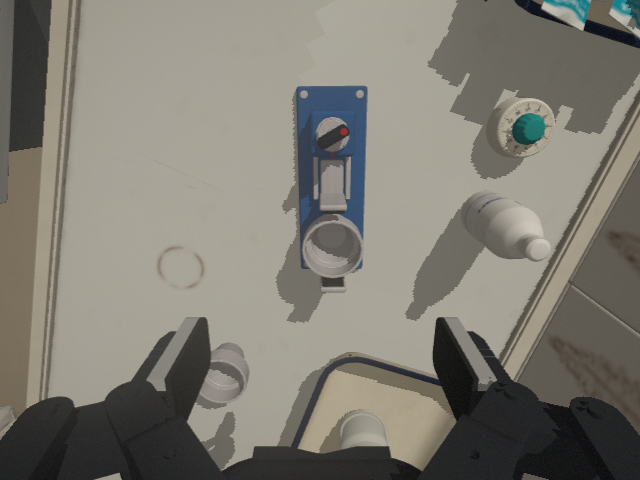

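The wrist view shows the holder's length along the image column direction. The wing is at (332,135) with its red dot at (345,131), the pot at (332,247) and the loose pot at (226,374). Now I'll measure these precisely.

```bash
cat >> h.py <<'E'
def circ(P,box,lo,hi):
    u0,u1,v0,v1=box; Q=P[v0:v1,u0:u1].reshape(-1,3); Q=Q[(Q[:,2]>lo)&(Q[:,2]<hi)]
    A=np.c_[2*Q[:,:2],np.ones(len(Q))]; s=np.linalg.lstsq(A,(Q[:,:2]**2).sum(1),rcond=None)[0]
    print("n",len(Q),"fit",s[:2].round(4),"r",np.sqrt(s[2]+s[0]**2+s[1]**2).round(4),"minenc",cv2.minEnclosingCircle(Q[:,:2].astype(np.float32)),"z",Q[:,2].mean().round(4)); return s[:2]
E
python3 - <<'E'
from h import *
c=cam("wrist"); P=cloud(c); col=c["color"]; hsv=cv2.cvtColor(col,cv2.COLOR_RGB2HSV)
print("table",np.nanmedian(P[100:250,100:250,2]))
h=circ(P,(295,370,205,280),.060,.0675)
l=circ(P,(205,255,340,410),.050,.058)
# wing: top surface
Q=P[110:160,310:355].reshape(-1,3); k=col[110:160,310:355].reshape(-1,3); Q2=Q[(Q[:,2]>.069)]
r=cv2.minAreaRect(Q2[:,:2].astype(np.float32)*1000); print("wing",r,Q2.mean(0),len(Q2))
m=cv2.inRange(hsv,(0,150,80),(8,255,255))|cv2.inRange(hsv,(172,150,80),(179,255,255)); m[:100]=0;m[170:]=0;m[:,:300]=0;m[:,370:]=0
n,lab,st,ce=cv2.connectedComponentsWithStats(m); print(st,ce)
for q in ce[1:]: d=ray(c,q,.0745)[0]; print("dot",d)
b=cv2.inRange(hsv,(100,120,40),(130,255,255)); b[:70]=0;b[300:]=0;b[:,:280]=0;b[:,390:]=0
ys,xs=np.nonzero(b); W=P[ys,xs]; W=W[(W[:,2]>.005)&(W[:,2]<.015)]
print("base",cv2.minAreaRect(W[:,:2].astype(np.float32)*1000))
E
```

```text
table -0.00024242076343694574
n 619 fit [ 0.5272 -0.0732] r 0.0293 minenc ((0.5275264382362366, -0.06453464925289154), 0.04007766395807266) z 0.0633
n 357 fit [ 0.4512 -0.2706] r 0.0292 minenc ((0.4508257210254669, -0.2713249921798706), 0.03163749724626541) z 0.0527
wing ((495.2040710449219, 31.34064483642578), (29.849193572998047, 10.093238830566406), 46.83007049560547) [0.49511926 0.03159063 0.07380713] 382
[[     0      0    640    480 307165]
 [   341    130      6      7     35]] [[319.49725717 239.51216122]
 [343.57142857 132.77142857]]
dot [0.50231913 0.03881977 0.0745    ]
base ((511.56414794921875, -18.95545196533203), (67.03653717041016, 193.510009765625), 16.969812393188477)
```

```bash
python3 -c "
from h import *
go([.451,-.271,.13],np.radians(17))"
```

```text
delta [-0.2252 -0.1195  0.1702] turn [-0.0005  0.0002 -0.0042]
```

Converted, -0.225 m is -0.2813, -0.12 m is -0.15.

move_arm(plan=[{"delta_pos": [-0.15,-0.075,0],"fingers": 0},{"delta_pos": [-0.2813,-0.15,0.0625],"fingers": 0},{"delta_pos": [-0.2813,-0.15,0.1375],"fingers": 0},{"delta_pos": [-0.2813,-0.15,0.2125],"fingers": 0},{"delta_pos": [-0.2813,-0.15,0.2125],"fingers": 0},{"delta_pos": [-0.2813,-0.15,0.2125],"fingers": 0},{"delta_pos": [-0.2813,-0.15,0.2125],"fingers": 0}])

```text
validation failed for argument at $.pl...
```

Run:
```python
from h import *
go([.451,-.271,.04],np.radians(17)); c=cam("wrist"); P=cloud(c)
cv2.imwrite("pics/w2.png",c["color"][:,:,::-1])
m=(P[...,2]>.049)&(P[...,2]<.058)&(np.hypot(P[...,0]-.451,P[...,1]+.271)<.045); Q=P[m]
A=np.c_[2*Q[:,:2],np.ones(len(Q))]; s=np.linalg.lstsq(A,(Q[:,:2]**2).sum(1),rcond=None)[0]; print(len(Q),s[:2],cv2.minEnclosingCircle(Q[:,:2].astype(np.float32)))
```

```text
delta [-0.2252 -0.1194  0.2602] turn [-0.0005  0.0002 -0.0042]
438 [ 0.4511536  -0.27066797] ((0.4520816206932068, -0.27116453647613525), 0.03173306584358215)
```

View pics/w2.png

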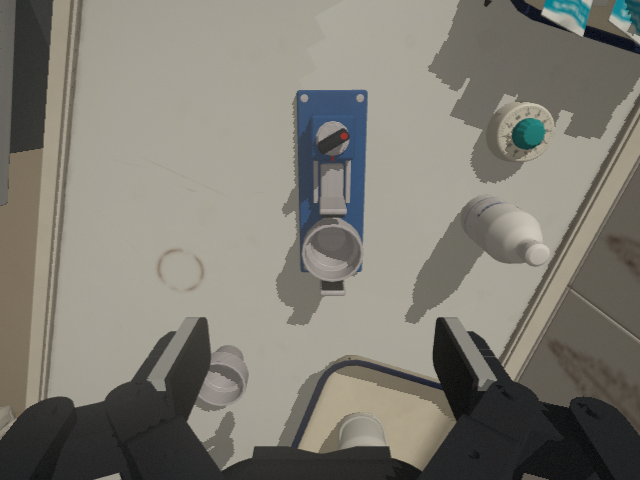

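The move was refused, most likely because "turn" was missing from the rows. The picture is the same as before: pot at (226,378), holder unmoved.

Converted, -0.225 m is -0.2813, 0.17 m is 0.2125.

move_arm(plan=[{"delta_pos": [-0.15,-0.075,0],"turn": [0,0,0],"fingers": 0},{"delta_pos": [-0.2813,-0.15,0.0625],"turn": [0,0,0],"fingers": 0},{"delta_pos": [-0.2813,-0.15,0.1375],"turn": [0,0,0],"fingers": 0},{"delta_pos": [-0.2813,-0.15,0.2125],"turn": [0,0,0],"fingers": 0},{"delta_pos": [-0.2813,-0.15,0.2125],"turn": [0,0,0],"fingers": 0},{"delta_pos": [-0.2813,-0.15,0.2125],"turn": [0,0,0],"fingers": 0},{"delta_pos": [-0.2813,-0.15,0.2125],"turn": [0,0,0],"fingers": 0}], force=40)

```text
clock: 2.68
position: [0.4504, -0.2685, 0.1289]
ee_rot: [0.595, 0.804, -0.0, -0.002]
ft_force: [0.0, 0.3, 0.6]
grip_width: 1.0
grasp_force: 0.0
```

Run:
```python
from h import *
go([.4512,-.271,.04],np.radians(17)); c=cam("wrist"); P=cloud(c)
cv2.imwrite("pics/w3.png",c["color"][:,:,::-1])
m=(P[...,2]>.049)&(P[...,2]<.058)&(np.hypot(P[...,0]-.451,P[...,1]+.271)<.045); Q=P[m]
A=np.c_[2*Q[:,:2],np.ones(len(Q))]; s=np.linalg.lstsq(A,(Q[:,:2]**2).sum(1),rcond=None)[0]; print(len(Q),s[:2],cv2.minEnclosingCircle(Q[:,:2].astype(np.float32)))
```

```text
delta [-0.0028  0.0002  0.0889] turn [-0.0024 -0.0021 -0.0011]
2096 [ 0.45043818 -0.27115864] ((0.4506865441799164, -0.27166175842285156), 0.03120742179453373)
```

Run:
```python
from h import *
go([.4505,-.2713,.04],np.radians(17)); o=get_obs();print(o["clock"],np.abs(o["joint_velocities"]).max())
```

```text
delta [-0.0027 -0.0017  0.0901] turn [-0.0006 -0.0013 -0.0002]
2.725 0.02566985366343014
```

move_arm(plan=[{"delta_pos": [-0.0031,-0.0013,0.05],"turn": [0,0,0],"fingers": 0},{"delta_pos": [-0.0031,-0.0013,0.0875],"turn": [0,0,0],"fingers": 0},{"delta_pos": [-0.0031,-0.0013,0.1113],"turn": [0,0,0],"fingers": 0},{"delta_pos": [-0.0031,-0.0013,0.1113],"turn": [0,0,0],"fingers": 0},{"delta_pos": [-0.0031,-0.0013,0.1113],"turn": [0,0,0],"fingers": 0},{"delta_pos": [-0.0031,-0.0013,0.1113],"turn": [0,0,0],"fingers": 0}], force=40)

```text
clock: 3.48
position: [0.4516, -0.2728, 0.0424]
ee_rot: [0.595, 0.803, 0.0, 0.001]
ft_force: [0.1, -0.1, -0.1]
grip_width: 0.998
grasp_force: 0.0
```

Run:
```python
from h import *
go([.4505,-.2713,.04],np.radians(17)); c=cam("wrist"); P=cloud(c)
m=(P[...,2]>.049)&(P[...,2]<.058)&(np.hypot(P[...,0]-.451,P[...,1]+.271)<.034); Q=P[m]
A=np.c_[2*Q[:,:2],np.ones(len(Q))]; s=np.linalg.lstsq(A,(Q[:,:2]**2).sum(1),rcond=None)[0]; print(len(Q),s[:2])
cv2.imwrite("pics/w4.png",c["color"][:,:,::-1])
```

```text
delta [ 0.0017 -0.0006  0.0024] turn [ 0.0017  0.0008 -0.0015]
5782 [ 0.4502946  -0.27107233]
```

View pics/w4.png

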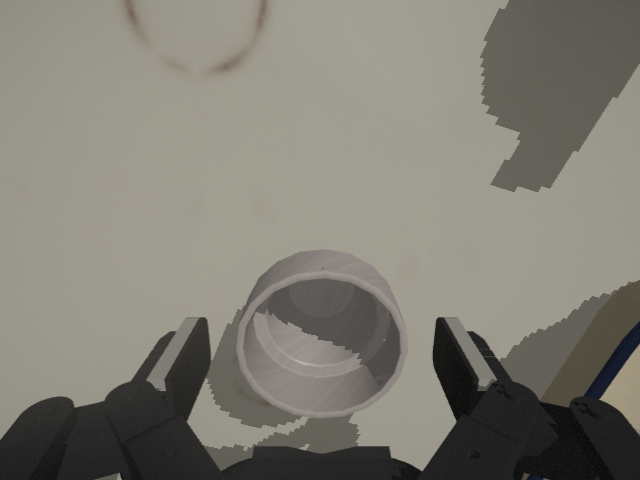

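The wrist view shows the pot rim centred at about (322,340) between the open fingers at (190,350) and (455,350). Now I'll grip it.

Converted, 0.002 m is 0.0025, 0.0015 m is 0.0019.

move_arm(plan=[{"delta_pos": [0.0019,0,0.0025],"turn": [0,0,0],"fingers": 0.1},{"delta_pos": [0.0019,0,0.0025],"turn": [0,0,0],"fingers": 0.2},{"delta_pos": [0.0019,0,0.0025],"turn": [0,0,0],"fingers": 0.3},{"delta_pos": [0.0019,0,0.0025],"turn": [0,0,0],"fingers": 0.5},{"delta_pos": [0.0019,0,0.0025],"turn": [0,0,0],"fingers": 0.5},{"delta_pos": [0.0019,0,0.0025],"turn": [0,0,0],"fingers": 0.5}], force=40)

```text
clock: 4.28
position: [0.4504, -0.2712, 0.0398]
ee_rot: [0.596, 0.803, 0.0, -0.0]
ft_force: [-2.6, 1.8, 9.0]
grip_width: 0.721
grasp_force: 41.8
```

Run:
```python
from h import *
o=get_obs(); print(o["position"],o["grip_width"],o["grasp_force"]); c=cam("wrist"); P=cloud(c)
m=(P[...,2]>.049)&(P[...,2]<.058)&(np.hypot(P[...,0]-.451,P[...,1]+.271)<.034); Q=P[m]
print(cv2.minEnclosingCircle(Q[:,:2].astype(np.float32)),np.median(Q,0))
```

```text
[ 0.45039184 -0.27123874  0.03977676] 0.7212239754870821 41.79911946055654
((0.45086196064949036, -0.27081558108329773), 0.03406849130988121) [ 0.45016084 -0.27186326  0.05339649]
```

Converted, -0.12 m is -0.15, -0.08 m is -0.1.

move_arm(plan=[{"delta_pos": [0,0,-0.0375],"turn": [0,0,0],"fingers": 0.5},{"delta_pos": [0,0,-0.1],"turn": [0,0,0],"fingers": 0.5},{"delta_pos": [0,0,-0.15],"turn": [0,0,0],"fingers": 0.5},{"delta_pos": [0,0,-0.15],"turn": [0,0,0],"fingers": 0.5},{"delta_pos": [0,0,-0.15],"turn": [0,0,0],"fingers": 0.5}])

```text
clock: 4.95
position: [0.4501, -0.2708, 0.1585]
ee_rot: [0.595, 0.803, 0.0, -0.0]
ft_force: [0.3, 0.1, -1.0]
grip_width: 0.72
grasp_force: 44.2
```

Run:
```python
from h import *
o=get_obs(); print(o["position"],o["grip_width"],o["grasp_force"],o["ft_force"])
go([.5272,-.0732,.16],np.radians(17)); c=cam("wrist"); P=cloud(c)
# gripped pot rim in tool coordinates
T=np.array(c["tool_from_camera"]); v,u=np.mgrid[:480,:640]; Z=c["range_z"]
C=np.stack([(u-c["cx"])/c["fx"]*Z,(v-c["cy"])/c["fy"]*Z,Z],-1)@T[:3,:3].T+T[:3,3]
m=(C[...,2]>-.020)&(C[...,2]<-.010)&(np.hypot(C[...,0],C[...,1])<.034)&(Z>0)
Q=C[m]; print(len(Q),np.median(Q,0),cv2.minEnclosingCircle(Q[:,:2].astype(np.float32)))
# front rim edge: max x near y=0; 
s=Q[np.abs(Q[:,1])<.004]; print(s[:,0].min(),s[:,0].max(),s[:,2].min())
cv2.imwrite("pics/w5.png",c["color"][:,:,::-1])
```

```text
[ 0.45007809 -0.27078363  0.15850736] 0.7196660935025888 44.1580524930032 [ 0.2704913   0.10405683 -0.98275487]
delta [ 0.1666  0.1313 -0.0014] turn [-0.0004 -0.0008 -0.0015]
6368 [ 0.00042933 -0.00031989 -0.01364696] ((0.0006448631174862385, -4.6579763875342906e-05), 0.03384169563651085)
-0.03198068377650955 0.030571211729850473 -0.01570280363549835
```

View pics/w5.png

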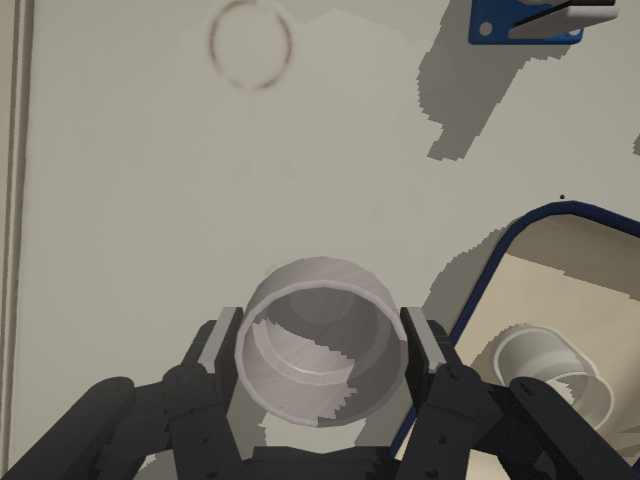

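The pot is held upright between the pads, with its rim centre at about (321,352). Next I'll carry it over the seat.

Converted, 0.167 m is 0.2088, 0.12 m is 0.15.

move_arm(plan=[{"delta_pos": [0.05,0.0375,0],"turn": [0,0,0],"fingers": 0.5},{"delta_pos": [0.1,0.0788,0],"turn": [0,0,0],"fingers": 0.5},{"delta_pos": [0.15,0.1188,0],"turn": [0,0,0],"fingers": 0.5},{"delta_pos": [0.1875,0.1475,0],"turn": [0,0,0],"fingers": 0.5},{"delta_pos": [0.2088,0.1638,0],"turn": [0,0,0],"fingers": 0.5},{"delta_pos": [0.2088,0.1638,0],"turn": [0,0,0],"fingers": 0.5},{"delta_pos": [0.2088,0.1638,0],"turn": [0,0,0],"fingers": 0.5},{"delta_pos": [0.2088,0.1638,0],"turn": [0,0,0],"fingers": 0.5}])

```text
clock: 6.0
position: [0.5267, -0.0749, 0.1592]
ee_rot: [0.596, 0.803, -0.0, -0.0]
ft_force: [0.2, -0.2, -0.4]
grip_width: 0.718
grasp_force: 44.2
```

Run:
```python
from h import *
o=get_obs(); print(o["position"],o["grip_width"],o["grasp_force"],o["ft_force"])
c=cam("wrist"); P=cloud(c)
m=(P[...,2]>.0745-.003)&(P[...,2]<.0765)
ys,xs=np.nonzero(m); W=P[m]; print(len(W))
# wing, jaw tops
w=W[np.hypot(W[:,0]-.495,W[:,1]-.0315)<.02]; print("wing",cv2.minAreaRect(w[:,:2].astype(np.float32)*1000),len(w))
go([.5272,-.0732,.16],np.radians(17))
ct=cam("top"); Pt=cloud(ct); r=Pt[(np.hypot(Pt[...,0]-.5272,Pt[...,1]+.0732)<.04)]; print(np.nanmedian(r,0))
s=cam("scene"); cv2.imwrite("pics/s6.png",cv2.resize(s["color"][200:330,240:420,::-1],None,fx=4,fy=4))
```

```text
[ 0.52669707 -0.07492731  0.15923075] 0.7177942135429802 44.163020015148504 [ 0.20500176 -0.19373825 -0.42546775]
2435
wing ((495.0726623535156, 30.99838638305664), (29.809215545654297, 10.005955696105957), 47.03459548950195) 1214
delta [ 0.0013  0.0008 -0.0007] turn [-0.      0.     -0.0038]
[ 0.52609429 -0.072963    0.53740629]
```

View pics/s6.png

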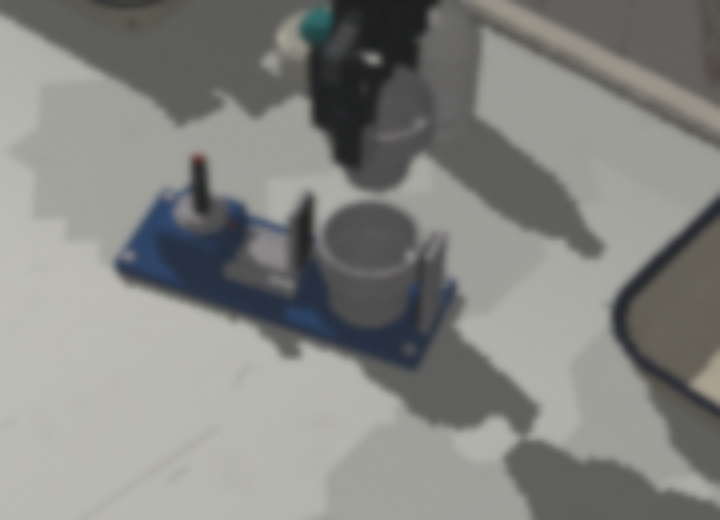

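The pot hangs over the holder pot (centre at about (370,250) in the crop) and clears the fence. Now I'll lower it.

Converted, 0.074 m is 0.0925, 0.0015 m is 0.0019.

move_arm(plan=[{"delta_pos": [0.0019,0.0013,0.025],"turn": [0,0,0],"fingers": 0.5},{"delta_pos": [0.0019,0.0013,0.05],"turn": [0,0,0],"fingers": 0.5},{"delta_pos": [0.0019,0.0013,0.0688],"turn": [0,0,0],"fingers": 0.5},{"delta_pos": [0.0019,0.0013,0.0813],"turn": [0,0,0],"fingers": 0.5},{"delta_pos": [0.0019,0.0013,0.0925],"turn": [0,0,0],"fingers": 0.5},{"delta_pos": [0.0019,0.0013,0.0925],"turn": [0,0,0],"fingers": 0.5},{"delta_pos": [0.0019,0.0013,0.0925],"turn": [0,0,0],"fingers": 0.5}])

```text
clock: 7.02
position: [0.528, -0.0717, 0.0857]
ee_rot: [0.596, 0.803, 0.0, 0.0]
ft_force: [-0.2, -0.2, -0.8]
grip_width: 0.717
grasp_force: 44.2
```

Run:
```python
from h import *
o=get_obs(); print(o["position"],o["ft_force"]); go([.527,-.0731,.072],np.radians(17))
```

```text
[ 0.52801492 -0.0716578   0.08569853] [-0.24182855 -0.22109044 -0.79838052]
delta [-0.0011 -0.0014  0.0137] turn [ 0.0007  0.0001 -0.0017]
```

Converted, 0.0125 m is 0.0156, -0.001 m is -0.0013.

move_arm(plan=[{"delta_pos": [-0.0013,-0.0006,0.005],"turn": [0,0,0],"fingers": 0.5},{"delta_pos": [-0.0013,-0.0006,0.01],"turn": [0,0,0],"fingers": 0.5},{"delta_pos": [-0.0013,-0.0006,0.0138],"turn": [0,0,0],"fingers": 0.5},{"delta_pos": [-0.0013,-0.0006,0.0156],"turn": [0,0,0],"fingers": 0.5},{"delta_pos": [-0.0013,-0.0006,0.0156],"turn": [0,0,0],"fingers": 0.5}])

```text
clock: 7.65
position: [0.5274, -0.0727, 0.0727]
ee_rot: [0.596, 0.803, -0.0, -0.0]
ft_force: [0.0, 0.1, -0.3]
grip_width: 0.716
grasp_force: 44.2
```

Converted, 0.002 m is 0.0025, 0.001 m is 0.0013.

move_arm(plan=[{"delta_pos": [0,0,0.0013],"turn": [0,0,0],"fingers": 0.5},{"delta_pos": [0,0,0.0025],"turn": [0,0,0],"fingers": 0.5},{"delta_pos": [0,0,0.0025],"turn": [0,0,0],"fingers": 0.5},{"delta_pos": [0,0,0.0025],"turn": [0,0,0],"fingers": 0.5}])

```text
clock: 8.15
position: [0.5278, -0.0728, 0.0717]
ee_rot: [0.596, 0.803, 0.0, 0.0]
ft_force: [-4.6, 0.2, 11.1]
grip_width: 0.72
grasp_force: 45.3
```

Converted, -0.11 m is -0.1375, -0.06 m is -0.075.

move_arm(plan=[{"delta_pos": [0,0,0.0013],"turn": [0,0,0],"fingers": 0.25},{"delta_pos": [0,0,0.0013],"turn": [0,0,0],"fingers": 0.2},{"delta_pos": [0,0,0.0013],"turn": [0,0,0],"fingers": 0.1},{"delta_pos": [0,0,0.0013],"turn": [0,0,0],"fingers": 0.0},{"delta_pos": [0,0,0.0013],"turn": [0,0,0],"fingers": 0.0},{"delta_pos": [0,0,-0.025],"turn": [0,0,0],"fingers": 0.0},{"delta_pos": [0,0,-0.075],"turn": [0,0,0],"fingers": 0.0},{"delta_pos": [0,0,-0.1375],"turn": [0,0,0],"fingers": 0.0},{"delta_pos": [0,0,-0.1375],"turn": [0,0,0],"fingers": 0.0},{"delta_pos": [0,0,-0.1375],"turn": [0,0,0],"fingers": 0.0}])

```text
clock: 9.4
position: [0.5273, -0.0725, 0.1803]
ee_rot: [0.595, 0.803, 0.0, -0.0]
ft_force: [-0.2, 0.6, -0.5]
grip_width: 1.002
grasp_force: 0.0
```

Run:
```python
from h import *
o=get_obs(); print(o["position"],o["ft_force"],o["joint_pos"].round(3))
c=cam("wrist"); P=cloud(c)
m=(np.hypot(P[...,0]-.5272,P[...,1]+.0735)<.034)&(P[...,2]>.079)&(P[...,2]<.095); Q=P[m]
A=np.c_[Q[:,:2]-[.5272,-.0735],np.ones(len(Q))]; print("rim plane",np.linalg.lstsq(A,Q[:,2],rcond=None)[0],len(Q),cv2.minEnclosingCircle(Q[:,:2].astype(np.float32)))
for az in (-73,17,107,197):
    g=np.radians(az); dd=np.array([np.cos(g),np.sin(g)]); q=Q[((Q[:,:2]-[.5272,-.0735])@dd)>.024]; print(az,len(q),np.median(q[:,2]) if len(q) else 0)
w=P[(np.hypot(P[...,0]-.495,P[...,1]-.0312)<.02)&(P[...,2]>.070)&(P[...,2]<.078)]; print("wing",cv2.minAreaRect(w[:,:2].astype(np.float32)*1000),len(w))
cv2.imwrite("pics/w7.png",c["color"][:,:,::-1])
```

```text
[ 0.52725524 -0.07245264  0.18027652] [-0.16044205  0.60171031 -0.54936405] [-0.69   0.215  0.842  1.825 -0.174  1.178  0.504]
rim plane [-0.00257503  0.01447027  0.08461337] 1974 ((0.5271527767181396, -0.0738137885928154), 0.031164195388555527)
-73 435 0.08499202996931446
17 320 0.0856898322809786
107 428 0.08536838755112122
197 315 0.08551107655038906
wing ((495.0602722167969, 31.083728790283203), (29.885700225830078, 10.091894149780273), 46.83142852783203) 1031
```

View pics/w7.png

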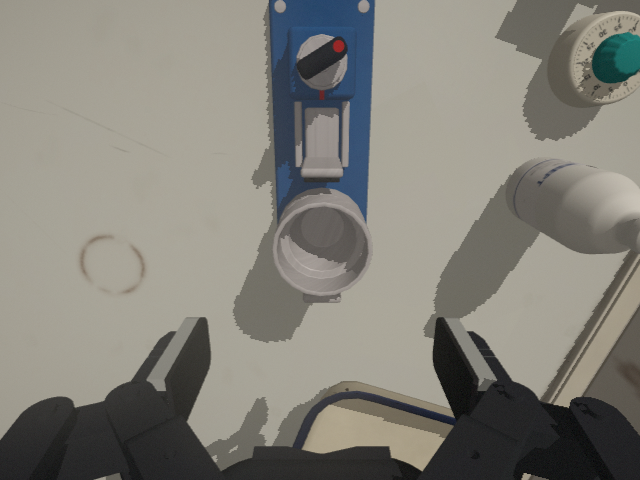

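The nested pot's rim is level at z of about 0.0855, as expected for fully home (0.086), with its centre at pixel (323,243). The wing is at (322,62) with its dot at (338,46) and the red line at (321,96). Now I'll position over the wing.

```bash
python3 -c "
from h import *
go([.4951,.0311,.13],np.radians(136.9))"
```

```text
delta [ 0.1083 -0.0003  0.0499] turn [-2.0000e-04 -1.7000e-03 -2.0941e+00]
```

Converted, 0.108 m is 0.135, 0.08 m is 0.1, -2.094 rad is -0.6665.

move_arm(plan=[{"delta_pos": [0.025,0,0],"turn": [0,0,-0.0573],"fingers": 0},{"delta_pos": [0.0625,0,0],"turn": [0,0,-0.1146],"fingers": 0},{"delta_pos": [0.1,0,0],"turn": [0,0,-0.1719],"fingers": 0},{"delta_pos": [0.135,0,0],"turn": [0,0,-0.2292],"fingers": 0},{"delta_pos": [0.135,0,0],"turn": [0,0,-0.2865],"fingers": 0},{"delta_pos": [0.135,0,0],"turn": [0,0,-0.3438],"fingers": 0},{"delta_pos": [0.135,0,0],"turn": [0,0,-0.4011],"fingers": 0},{"delta_pos": [0.135,0,0],"turn": [0,0,-0.4584],"fingers": 0},{"delta_pos": [0.135,0,0.0125],"turn": [0,0,-0.5157],"fingers": 0},{"delta_pos": [0.135,0,0.025],"turn": [0,0,-0.573],"fingers": 0},{"delta_pos": [0.135,0,0.05],"turn": [0,0,-0.6303],"fingers": 0},{"delta_pos": [0.135,0,0.0625],"turn": [0,0,-0.6665],"fingers": 0}])

```text
clock: 10.95
position: [0.4948, 0.0304, 0.1285]
ee_rot: [-0.4, 0.917, 0.0, -0.002]
ft_force: [-0.5, -0.5, 0.5]
grip_width: 1.003
grasp_force: 0.0
```

move_arm(plan=[{"delta_pos": [0,0,0],"turn": [0,0,0],"fingers": 0},{"delta_pos": [0,0,0],"turn": [0,0,0],"fingers": 0}])

```text
clock: 11.2
position: [0.496, 0.0305, 0.1306]
ee_rot: [-0.397, 0.918, 0.0, -0.0]
ft_force: [0.7, 0.0, 0.3]
grip_width: 1.0
grasp_force: 0.0
```

Run:
```python
from h import *
o=get_obs(); print(o["joint_pos"].round(3)); c=cam("wrist"); P=cloud(c)
w=P[(np.hypot(P[...,0]-.495,P[...,1]-.0312)<.02)&(P[...,2]>.070)&(P[...,2]<.078)]; print("wing",cv2.minAreaRect(w[:,:2].astype(np.float32)*1000),len(w))
go([.4951,.0311,.06],np.radians(136.9))
cv2.imwrite("pics/w8.png",c["color"][:,:,::-1])
```

```text
[-0.703  0.157  0.599  1.957 -0.101  1.058  2.326]
wing ((494.4781799316406, 30.837541580200195), (29.79350471496582, 9.872644424438477), 46.20045471191406) 980
delta [0.0004 0.0011 0.0709] turn [ 0.      0.     -0.0027]
```

View pics/w8.png

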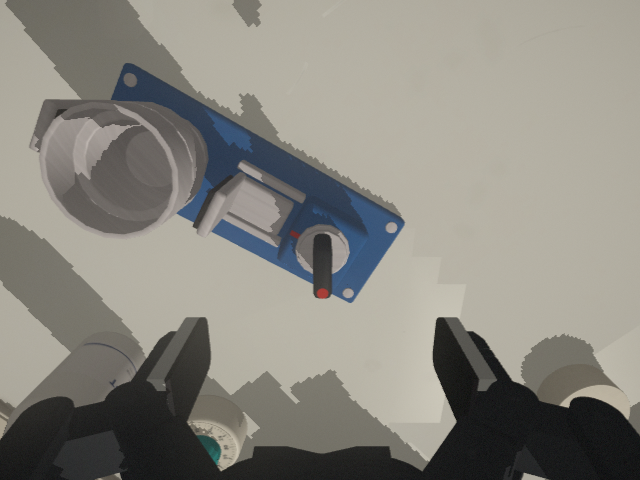

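The wing is vertical in the image at (322,265), centred between the fingers, with the dot at (322,294). Now I'll go down and close.

Converted, 0.07 m is 0.0875, 0.001 m is 0.0013.

move_arm(plan=[{"delta_pos": [0,0.0013,0.0375],"turn": [0,0,0],"fingers": 0},{"delta_pos": [0,0.0013,0.0688],"turn": [0,0,0],"fingers": 0},{"delta_pos": [0,0.0013,0.0875],"turn": [0,0,0],"fingers": 0.3},{"delta_pos": [0,0.0013,0.0875],"turn": [0,0,0],"fingers": 0.5},{"delta_pos": [0,0.0013,0.0875],"turn": [0,0,0],"fingers": 0.7},{"delta_pos": [0,0.0013,0.0875],"turn": [0,0,0],"fingers": 0.8},{"delta_pos": [0,0.0013,0.0875],"turn": [0,0,0],"fingers": 1},{"delta_pos": [0,0.0013,0.0875],"turn": [0,0,0],"fingers": 1},{"delta_pos": [0,0.0013,0.0875],"turn": [0,0,0],"fingers": 1}], force=50)

```text
clock: 12.38
position: [0.4961, 0.0313, 0.0616]
ee_rot: [-0.398, 0.918, -0.0, 0.001]
ft_force: [-1.1, -1.1, 7.2]
grip_width: 0.107
grasp_force: 50.5
```

Run:
```python
from h import *
o=get_obs(); print(o["position"],o["ft_force"],o["torque"],o["grip_width"]); go([.4951,.0311,.06],np.radians(17))
```

```text
[0.49612793 0.03127387 0.06158691] [-1.06529801 -1.12284578  7.21909321] [-0.19802745  0.04492382 -0.04751035] 0.10695838960494507
delta [0.0008 0.0006 0.0016] turn [1.000e-03 1.700e-03 2.092e+00]
```

Converted, 1.7 rad is 0.5411.

move_arm(plan=[{"delta_pos": [0,0,0],"turn": [0,0,0.0318],"fingers": 1},{"delta_pos": [0,0,0],"turn": [0,0,0.0828],"fingers": 1},{"delta_pos": [0,0,0],"turn": [0,0,0.1337],"fingers": 1},{"delta_pos": [0,0,0],"turn": [0,0,0.1846],"fingers": 1},{"delta_pos": [0,0,0],"turn": [0,0,0.2355],"fingers": 1},{"delta_pos": [0,0,0],"turn": [0,0,0.2865],"fingers": 1},{"delta_pos": [0,0,0],"turn": [0,0,0.3374],"fingers": 1},{"delta_pos": [0,0,0],"turn": [0,0,0.3883],"fingers": 1},{"delta_pos": [0,0,0],"turn": [0,0,0.4393],"fingers": 1},{"delta_pos": [0,0,0],"turn": [0,0,0.4902],"fingers": 1},{"delta_pos": [0,0,0],"turn": [0,0,0.5411],"fingers": 1},{"delta_pos": [0,0,0],"turn": [0,0,0.5793],"fingers": 1}])

```text
clock: 13.88
position: [0.4961, 0.0309, 0.0616]
ee_rot: [0.482, 0.876, 0.0, 0.001]
ft_force: [-1.5, -2.9, 8.2]
grip_width: 0.109
grasp_force: 50.8
```

Converted, 0.2 rad is 0.0637.

move_arm(plan=[{"delta_pos": [0,0,0],"turn": [0,0,0.0159],"fingers": 1},{"delta_pos": [0,0,0],"turn": [0,0,0.0318],"fingers": 1},{"delta_pos": [0,0,0],"turn": [0,0,0.0477],"fingers": 1},{"delta_pos": [0,0,0],"turn": [0,0,0.0637],"fingers": 1},{"delta_pos": [0,0,0],"turn": [0,0,0.0637],"fingers": 1}])

```text
clock: 14.5
position: [0.4961, 0.0308, 0.0616]
ee_rot: [0.566, 0.824, 0.0, 0.001]
ft_force: [-1.6, -3.2, 9.5]
grip_width: 0.108
grasp_force: 51.0
```

Run:
```python
from h import *
o=get_obs(); print(o["position"],o["ft_force"],o["torque"],o["grip_width"],o["joint_pos"].round(3)); go([.4951,.0311,.06],np.radians(17))
```

```text
[0.49605668 0.03082169 0.06157218] [-1.62320441 -3.15862115  9.51808792] [-0.58950068  0.26535388 -0.04021865] 0.10755024567084753 [-0.99   0.364  0.968  2.027 -0.373  0.935  0.541]
delta [ 0.0006 -0.0008  0.0016] turn [0.0012 0.0004 0.071 ]
```

Converted, 0.06 rad is 0.0191.

move_arm(plan=[{"delta_pos": [0,0,0],"turn": [0,0,0.0095],"fingers": 1},{"delta_pos": [0,0,0],"turn": [0,0,0.0191],"fingers": 1},{"delta_pos": [0,0,0],"turn": [0,0,0.0286],"fingers": 1},{"delta_pos": [0,0,0],"turn": [0,0,0.0286],"fingers": 1}])

```text
clock: 15.0
position: [0.4961, 0.0308, 0.0616]
ee_rot: [0.602, 0.799, 0.0, 0.001]
ft_force: [-1.9, -3.3, 9.5]
grip_width: 0.105
grasp_force: 51.3
```

Run:
```python
from h import *
o=get_obs(); print(o["torque"],o["ft_force"]); go([.4951,.0311,.06],np.radians(17))
```

```text
[-0.6477542   0.32876771  0.35710284] [-1.88944013 -3.29416147  9.45292873]
delta [ 0.0005 -0.0009  0.0016] turn [ 0.0011  0.0006 -0.0179]
```

Converted, 0.05 rad is 0.0159.

move_arm(plan=[{"delta_pos": [0,0,0],"turn": [0,0,0],"fingers": 1},{"delta_pos": [0,0,0],"turn": [0,0,0.0095],"fingers": 1},{"delta_pos": [0,0,0],"turn": [0,0,0.0159],"fingers": 1},{"delta_pos": [0,0,0],"turn": [0,0,0.0159],"fingers": 1}], force=80)

```text
clock: 15.5
position: [0.4961, 0.0308, 0.0617]
ee_rot: [0.621, 0.784, 0.0, 0.001]
ft_force: [-0.9, -2.8, 12.0]
grip_width: 0.093
grasp_force: 87.0
```

Run:
```python
from h import *
o=get_obs(); print(o["torque"],o["ft_force"],o["grip_width"]); go([.4951,.0311,.06],np.radians(17))
```

```text
[-0.82247277  0.50542758  1.23348478] [-0.90459137 -2.84532675 11.97662756] 0.09292645615674193
delta [ 0.0005 -0.0009  0.0017] turn [ 0.0009  0.0009 -0.0659]
```

Torque is 1.23 N·m against the stop, so it's firmly seated. Now I'll back off a quarter turn.

Converted, -1.637 rad is -0.5211.

move_arm(plan=[{"delta_pos": [0,0,0],"turn": [0,0,-0.0318],"fingers": 1},{"delta_pos": [0,0,0],"turn": [0,0,-0.0796],"fingers": 1},{"delta_pos": [0,0,0],"turn": [0,0,-0.1273],"fingers": 1},{"delta_pos": [0,0,0],"turn": [0,0,-0.1751],"fingers": 1},{"delta_pos": [0,0,0],"turn": [0,0,-0.2228],"fingers": 1},{"delta_pos": [0,0,0],"turn": [0,0,-0.2706],"fingers": 1},{"delta_pos": [0,0,0],"turn": [0,0,-0.3183],"fingers": 1},{"delta_pos": [0,0,0],"turn": [0,0,-0.3661],"fingers": 1},{"delta_pos": [0,0,0],"turn": [0,0,-0.4138],"fingers": 1},{"delta_pos": [0,0,0],"turn": [0,0,-0.452],"fingers": 1},{"delta_pos": [0,0,0],"turn": [0,0,-0.487],"fingers": 1},{"delta_pos": [0,0,0],"turn": [0,0,-0.5211],"fingers": 1}], force=50)

```text
clock: 17.0
position: [0.4962, 0.0311, 0.0617]
ee_rot: [-0.149, 0.989, 0.0, 0.001]
ft_force: [-0.8, -1.2, 7.9]
grip_width: 0.096
grasp_force: 80.5
```

move_arm(plan=[{"delta_pos": [0,0,0],"turn": [0,0,0],"fingers": 1},{"delta_pos": [0,0,0],"turn": [0,0,0],"fingers": 1},{"delta_pos": [0,0,0],"turn": [0,0,0],"fingers": 1},{"delta_pos": [0,0,0],"turn": [0,0,0],"fingers": 1}])

```text
clock: 17.5
position: [0.4962, 0.0312, 0.0616]
ee_rot: [-0.147, 0.989, 0.0, 0.001]
ft_force: [-0.7, -1.4, 7.9]
grip_width: 0.098
grasp_force: 80.4
```

Run:
```python
from h import *
o=get_obs(); print(o["torque"],o["ft_force"],o["grip_width"],o["grasp_force"]); go([.4951,.0311,.06],np.radians(107))
c=cam("wrist"); P=cloud(c)
hsv=cv2.cvtColor(c["color"],cv2.COLOR_RGB2HSV)
m=cv2.inRange(hsv,(0,150,60),(8,255,255))|cv2.inRange(hsv,(172,150,60),(179,255,255))
n,lab,st,ce=cv2.connectedComponentsWithStats(m)
for s,q in zip(st[1:],ce[1:]): print(s,ray(c,q,.0745)[0].round(4), ray(c,q,.0405)[0].round(4))
Q=P[(np.hypot(P[...,0]-.5272,P[...,1]+.0738)<.033)&(P[...,2]>.079)&(P[...,2]<.095)]; print("pot rim z",np.median(Q[:,2]),cv2.minEnclosingCircle(Q[:,:2].astype(np.float32)),len(Q))
cv2.imwrite("pics/w9.png",c["color"][:,:,::-1])
```

```text
[-0.33120667  0.07667724 -0.00415106] [-0.68169906 -1.3744135   7.87662891] 0.09809567852917811 80.41594862937927
delta [0.0011 0.0002 0.0016] turn [-0.0001  0.0017 -0.0016]
[273 299  12   6  63] [0.4794 0.0112 0.0745] [0.4981 0.0126 0.0405]
[313 372  17  14 191] [0.5051 0.0341 0.0745] [0.5313 0.0421 0.0405]
pot rim z 0.08424045439091637 ((0.5264517068862915, -0.06947916746139526), 0.03151242807507515) 4878
```

View pics/w9.png

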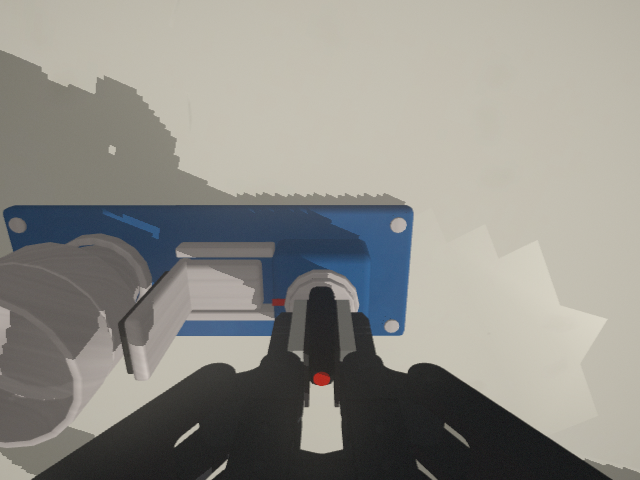

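The dot at (321,379) and the line at (278,302) confirm a quarter turn off the stop: the wing is vertical in the image with the fingers closed on it. One last numeric check that the pots are still nested.

Run:
```python
from h import *
for n in ("wrist","top","scene"):
    P=cloud(cam(n)); d=P[...,:2]-[.5272,-.0738]; r=np.hypot(d[...,0],d[...,1]); m=(r<.036)&(r>.026)&(P[...,2]>.075)&(P[...,2]<.095); a=np.degrees(np.arctan2(d[...,1],d[...,0]))
    print(n,[(k,int((s:=m&(a>=k)&(a<k+60)).sum()),*( [P[s][:,2].max().round(4), np.percentile(r[s],95).round(4)] if s.sum()>3 else [])) for k in range(-180,180,60)])
    b=P[(np.hypot(P[...,0]-.685,P[...,1]+.0055)<.05)&(P[...,2]>.1)&(P[...,2]<.14)]; print(" bottle",len(b),b.mean(0) if len(b) else "")
o=get_obs(); print(o["clock"],o["torque"][2],np.abs(o["joint_velocities"]).max())
```

```text
wrist [(-180, 86, np.float64(0.0813), np.float64(0.0313)), (-120, 0), (-60, 38, np.float64(0.0778), np.float64(0.0289)), (0, 1665, np.float64(0.0875), np.float64(0.0299)), (60, 1665, np.float64(0.0878), np.float64(0.0311)), (120, 3261, np.float64(0.0875), np.float64(0.0315))]
 bottle 0 
top [(-180, 22, np.float64(0.0888), np.float64(0.0297)), (-120, 29, np.float64(0.0891), np.float64(0.0338)), (-60, 29, np.float64(0.0878), np.float64(0.0321)), (0, 27, np.float64(0.0914), np.float64(0.032)), (60, 21, np.float64(0.0897), np.float64(0.0308)), (120, 24, np.float64(0.0895), np.float64(0.0294))]
 bottle 150 [ 0.68376559 -0.00541817  0.11512485]
scene [(-180, 52, np.float64(0.0879), np.float64(0.0331)), (-120, 36, np.float64(0.0889), np.float64(0.0327)), (-60, 27, np.float64(0.0879), np.float64(0.03)), (0, 40, np.float64(0.0871), np.float64(0.0304)), (60, 30, np.float64(0.0868), np.float64(0.0291)), (120, 30, np.float64(0.0881), np.float64(0.0312))]
 bottle 94 [ 0.6802758  -0.0084916   0.11330616]
17.7 0.05389535292583425 0.0013613935987548018
```

Rim heights are uniform in all sectors, the bottle hasn't moved and the arm is still, so I'm handing in.

```bash
python3 -c "
from workcell import hand_in
print(hand_in())"
```

```text
the job is handed in; nothing more can be done
None
```

The job is handed in: the loose pot is nested level and fully home, the thumbscrew was seated firmly at its stop (about 1.2 N·m) and backed off a quarter turn, and the gripper is still holding it there; no verdict came back.

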